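Release the transport lock and hold the tester's guard at the inspection mark

TASK

On the bearing tester, slide the red transport lock all the way to its end stop so that the guard is free, then lift the blue guard (the black ball grip in front is there for that) until its red pointer is level with the yellow mark on the arc rail. Keep holding it there: nothing else keeps the guard up, so your program finishes while the gripper is still holding it. Do not shift the yellow mark or the things lying around, and leave the lock released.

Things in the scene. Friction and masses are not known exactly. Their poses are not given: they have to be found in the camera images.
- tester: Fixed light grey box 245 mm deep (x), 360 wide (y), 100 high. Origin on the bench; its x points from the ball grip side to the hinge, y to the left seen along x, z up. Box spans x -115..130, y -170..190 mm. The bearing inside shows through the guard's window. On its right (y = -158 mm) a thin upright aluminium arc rail, 170 mm radius about the hinge line, rises to 255 mm.
- lock (a joint): Transport lock, slides along the tester's +y (away from the guard): 0 = fully locked, 0.060 m = hard end stop, fully released. Starts between 0 and 0.012. Its steel tongue lies over the guard's left edge and really blocks the guard until about 0.03. Friction about 2.5 N, no spring: stays where left.
- lock_grip (a point): Point in the red upright lock grip, 142 mm above the bench, 14 mm below its top. Grip 36 mm long (tester x), 16 mm thick (tester y), free from 118 to 156 mm above the bench; the deck around is at 100 mm, the steel tongue towards the guard has its top at 116 mm. At joint value q the point is at tester (-50, 90 + q, 142) mm.
- guard (a joint): Guard angle: 0 = shut (lying level on the box), grows as it is lifted, stop at 1.25 rad. It weighs 0.3 to 0.65 kg and falls shut when let go; lifting at the ball takes about 1 to 4 N. No spring or stay.
- guard_knob (a point): Centre of the black ball grip, 32 mm diameter, on an 11 mm steel stem in the guard's plane, 260 mm from the hinge line, 60 mm in front of the guard (blue plate 200 x 180 x 6 mm, clear window). Shut: at tester (-160, -40, 104) mm, free air below and beside, 45 mm in front of the box. At angle a: tester (100 - 260 cos a, -40, 104 + 260 sin a) mm.
- guard_pointer (a point): Tip of the red pointer on the guard's right edge, 170 mm from the hinge line, in the guard's plane.
- mark (a joint): Angle of the yellow mark about the same hinge line, in rad: when guard equals this value the pointer is level with the middle of the mark. Between 0.40 and 0.85, differs each time. Clamped stiffly on the arc rail.
- mark_point (a point): Where the pointer tip shall be: 170 mm from the hinge line, beside the middle of the yellow mark, a block 24 mm long along the arc, 34 mm radially, 24 mm wide, whose centre lies 20 mm farther to the right (tester -y). The pointer is right while its tip is level with any part of the block's 24 mm length along the arc.
- bearing: Loose steel ball bearing, 62 mm diameter, 18 mm high, lying flat; origin under its centre. Bystander.
- bottle: White plastic bottle with a brown cap, 60 mm diameter, 120 mm high; origin under its centre. Bystander.
- driver: Screwdriver with a blue handle, 180 mm long along its x, lying; origin under its middle. Bystander.
- hinge (a point): Middle of the guard's hinge line, at tester (100, -40, 104) mm; the line runs along the tester's y.

How it is judged:
On the way, in this order (a step that is already met when the one before it is completed fails the run):
1. the transport lock is at its end stop while the guard is still shut (value of joint lock above 0.055 m and value of joint guard below 0.1 rad), for 0.2 s.
2. the guard's pointer is at the yellow mark (distance between guard_pointer and mark_point below 0.012 m), for 0.3 s.
At the end, for the whole second after the job is handed in: The lock is within 7 mm of its end stop; the guard's pointer tip is within 12 mm (about 4 degrees) of the yellow mark's middle and still (under 0.1 rad/s), carried by the gripper's fingers (over 0.5 N on the guard); the bearing, bottle and screwdriver are within 30 mm of where they were (value of joint lock above 0.053 m and distance between guard_pointer and mark_point below 0.012 m and velocity of joint guard between -0.1 and 0.1 rad/s and contact force between the fingers and guard above 0.5 N and not (distance of bearing from where it was at the start of the episode above 0.03 m) and not (distance of bottle from where it was at the start of the episode above 0.03 m) and not (distance of driver from where it was at the start of the episode above 0.03 m)); the arm keeps its last pose, push and grip.
It fails at once if the bearing is disturbed (moved over 30 mm) (distance of bearing from where it was at the start of the episode above 0.03 m).
It fails at once if the bottle is disturbed (moved over 30 mm) (distance of bottle from where it was at the start of the episode above 0.03 m).
It fails at once if the driver is disturbed (moved over 30 mm) (distance of driver from where it was at the start of the episode above 0.03 m).
It fails at once if the yellow mark is shifted (over 8 mm) (distance of mark_point from where it was at the start of the episode above 0.008 m).
It also fails if it takes over 48 s, if anything falls off the work surface, if the arm or the gripper's body presses on something with over 40 N, if the wrist force passes 120 N, or if a joint passes its speed limit or range.

ROBOT

A 7-joint arm with a two-finger parallel gripper is mounted at the origin on the work surface. World frame = base frame: x ahead of the robot, y to its left, z up, the work surface at z = 0. Lengths are in m, angles in rad, forces in N, time in s.
With the tool pointing down it reaches from about 0.4 to 0.85 m from the base axis. Payload 10.4 kg.
Tool frame: the origin (TCP) lies between the finger pads; the fingertips stand tip_extent ahead of it and the grasp point (between the pads) lies 2 mm behind it (tip_extent is the distance from the TCP to the fingertips, in m); z points along the fingers, y is the direction in which the jaws open and shut (so a half turn about z gives the same grasp; the last joint's range is limited). The gripper opens to 87 mm and grips with 3 to 60 N. Pads are 19 mm wide; open, the fingers measure 117 mm over their backs; the gripper's body (75 mm by 190 mm) begins 51 mm behind the grasp point.
Start: joints at [-1.334, 0.332, -0.065, 1.46, 0.022, 1.35, -0.088], TCP at [0.161, 0.604, 0.24] pointing down, gripper open.
Joint ranges: [-2.6, 2.6], [-0.5, 2.12], [-1.47, 1.34], [0.16, 2.42], [-1.27, 4.41], [0.06, 2.06], [-2.6, 2.6]. Speed limits (rad/s): [2.22, 2.22, 2.79, 2.79, 3.14, 3.14, 3.14].

INTERFACE

Orientations are given as a unit quaternion [x, y, z, w].
In Python, from bench import read_state, camera, camera_params, close_job, tip_extent gives the robot as it stands. The module is installed in compiled form; this text tells all that it offers.
- The arm moves only by the tool send_rows, never from a script. Its argument "steps" is a list of rows, each a list of 7 numbers: the turn, a rotation vector about the tool's x, y, z in degrees, then the shift along the tool's x, y, z in m, then the gripper's target within -1 to 1 (shut at 1, half-way at 0, fully open at -1). In form: [[ax, ay, az, x, y, z, jaw], ...]. A call has exactly 10 rows; each row shifts and turns the pose as measured when the row begins, along the tool's axes as they then stand; what a row does not reach is not made up. A row lasts 1/10 s, in which the tool goes at most 50 mm and 8.59 degrees, less where a joint would pass 70% of its speed; a pose out of reach is approached as far as the arm can. A call with a gripper value outside its range is refused whole. The fingers move at their own pace and stop on an object; "force" is the grip in N (left out, the last holds). Time passes only in rows, so rows that do not move let the fingers close, or fill a call up. It gives the time, the measured TCP pose, the force and the opening at its end, in the units of the state.
- read_state(): the state, without advancing time (a new reading comes with each control period).
- camera(name): name is "side" or "top" or "wrist"; returns (picture, depth): 420x560x3 uint8, blue, green, red; 420x560 float32, m along the optical axis (not along the pixel's ray), 0 where there is no reading.
- camera_params(name): a dict with "camera_matrix" (3x3 intrinsics, pixels), "world_from_camera" (4x4, takes a point from camera to world coordinates). Camera axes: x right, y down, z forward; pixel columns grow to the right and rows downward; lengths in m; the calibration is good to about 2 mm. A picture is of the moment at which its call begins: read the wrist's pose just before it. camera_params takes no time and is no camera call; for the wrist camera it gives the pose at the moment of the call.
- close_job(): hands the job in, once; it reports no verdict.
The state is a dict: "time": time; "joint_positions": joint angles; "joint_vel": joint speeds; "joint_torque": joint torques, N m; "ee_pos": TCP position; "eef_rot": TCP orientation; "ft_force": force on the tool from outside, world axes, zero at the start; "torque": the same for the moment, N m; "width": finger opening in m.
Only numpy, scipy, OpenCV 4.12 (cv2) and the standard library are available. Lean on these libraries where they do the work, as an engineer would, in place of code of your own. Each camera call takes 0.05 s, during which the arm holds its last target.

## Working session

There is one attempt and no reset: what is moved stays moved. The work goes in short steps, Python scripts to look and compute and a tool call to move; the robot and the scene stay as the last step left them, time stands still between calls to the robot, and variables do not carry over. Pictures are saved under pics/ and viewed, and the job is handed in when it is done.

Besides the shell and the picture viewer there is one more tool, called after "Request:" as name([rows], argument=value, ...), one row to a line, values as JSON. send_rows: Moves the arm, as the interface text tells. Its arguments: {"type":"object","properties":{"steps":{"type":"array"},"force":{"type":"number"}},"required":["steps"]}

```bash
mkdir -p pics; cat > h.py <<'E'
import numpy as np, cv2
from bench import *
def snap(n,tag):
    P=camera_params(n); im,d=camera(n); cv2.imwrite(f'pics/{tag}.png',im)
    np.savez(f'{tag}.npz',im=im,d=d,K=P['camera_matrix'],T=P['world_from_camera'])
    return im,d,np.array(P['camera_matrix']),np.array(P['world_from_camera'])
def pts(d,K,T):
    v,u=np.mgrid[:d.shape[0],:d.shape[1]]
    p=np.stack([(u-K[0,2])/K[0,0]*d,(v-K[1,2])/K[1,1]*d,d],-1)
    return p@T[:3,:3].T+T[:3,3]
E
python3 - <<'E'
from h import *
s=read_state(); print(s, tip_extent() if callable(tip_extent) else tip_extent)
for n in ('side','top'): 
    r=snap(n,n+'0'); print(n,r[2],r[3])
E
```

```text
{'time': 0.0, 'joint_positions': array([-1.33359158,  0.33287596, -0.06470365,  1.46098538,  0.0215906 ,
        1.34990595, -0.08848912]), 'joint_vel': array([-0.00039204,  0.00121666,  0.00041494,  0.00027071,  0.00101511,
        0.00192814,  0.00181548]), 'joint_torque': array([-2.54995175e-04, -6.23250818e+01,  2.46034091e-02, -3.89901924e+01,
       -6.12756587e-02,  3.95806495e-02,  1.59365968e-04]), 'ee_pos': array([0.16045925, 0.60365163, 0.23873035]), 'eef_rot': array([ 1.29520358e-01,  9.91576487e-01, -7.36789691e-04, -6.58650684e-05]), 'ft_force': array([ 0.47208041, -0.35654902,  0.17953322]), 'torque': array([ 0.02804202, -0.0204157 , -0.01018903]), 'width': 0.08689236585060224} 0.017
side [[487.38673348   0.         274.34415328]
 [  0.         487.38673348 211.21941849]
 [  0.           0.           1.        ]] [[ 0.83042191 -0.44437949  0.33604512  0.17909074]
 [-0.55697556 -0.64773665  0.51982253 -0.6387296 ]
 [-0.01332972 -0.61884094 -0.78540322  1.0829832 ]
 [ 0.          0.          0.          1.        ]]
top [[413.84379113   0.         279.02394653]
 [  0.         413.84379113 199.42629278]
 [  0.           0.           1.        ]] [[ 0.01867508 -0.97780422  0.20868674  0.39107216]
 [-0.99982059 -0.01760251  0.00699576  0.04342059]
 [-0.00316707 -0.20877994 -0.97795752  0.99998594]
 [ 0.          0.          0.          1.        ]]
```

View pics/side0.png

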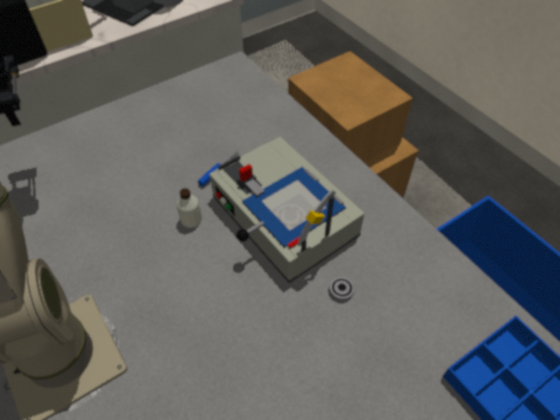

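View pics/top0.png

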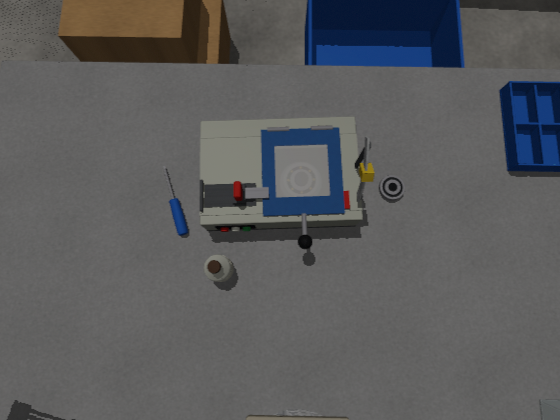

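The side view shows the tester, with the ball grip at about (242,235), the red lock grip at (246,172) and the yellow mark at (315,217). The top view shows them at (305,241), (239,190) and (367,172). The bottle is at (217,267), the driver at (177,205) and the bearing at (392,187).

```bash
python3 - <<'E'
from h import *
for n in ('top','side'):
    z=np.load(n+'0.npz'); im,d,K,T=z['im'],z['d'],z['K'],z['T']; W=pts(d,K,T)
    hsv=cv2.cvtColor(im,cv2.COLOR_BGR2HSV); H,S,V=[hsv[...,i].astype(int) for i in range(3)]
    on=(d>0)&(W[...,0]>.3)&(W[...,0]<.95)&(abs(W[...,1])<.45)
    m=on&(W[...,2]>.085)&(W[...,2]<.115)
    nl,L,st,c=cv2.connectedComponentsWithStats(m.astype(np.uint8)); k=1+np.argmax(st[1:,4])
    p=W[L==k][:,:2]; r=cv2.minAreaRect((p*1000).astype(np.float32)); print(n,'deck rect mm',r,cv2.boxPoints(r).tolist(), 'z',np.median(W[L==k][:,2]))
    def rep(nm,mm):
        nl,L,st,c=cv2.connectedComponentsWithStats(mm.astype(np.uint8))
        for k in range(1,nl):
            if st[k,4]>=12:
                q=W[L==k]; print(' ',nm,st[k,4],c[k].round(1),'mean',q.mean(0).round(4),'min',q.min(0).round(3),'max',q.max(0).round(3))
    rep('yellow',on&(H>18)&(H<35)&(S>140)&(V>60))
    rep('red',on&((H<8)|(H>172))&(S>150)&(V>60))
    rep('blue',on&(H>100)&(H<125)&(S>150))
    rep('dark',on&(V<35)&(W[...,2]>.07))
E
```

```text
top deck rect mm ((625.34326171875, 48.42109680175781), (305.1944580078125, 360.5268859863281), 2.949876070022583) [[463.67144775390625, 220.59266662597656], [482.22503662109375, -139.4564971923828], [787.0150756835938, -123.75047302246094], [768.4614868164062, 236.29869079589844]] z 0.10155426990315486
  yellow 213 [366.1 172.7] mean [ 0.6159 -0.1214  0.2131] min [ 0.6   -0.134  0.098] max [ 0.648 -0.111  0.225]
  red 111 [237.  189.1] mean [0.5919 0.1382 0.1548] min [0.575 0.131 0.151] max [0.61  0.145 0.159]
  red 85 [346.3 199.3] mean [ 0.585  -0.0987  0.1057] min [ 0.565 -0.105  0.101] max [ 0.604 -0.093  0.109]
  red 16 [223.8 229.1] mean [0.5193 0.1744 0.0653] min [0.517 0.169 0.061] max [0.522 0.181 0.07 ]
  blue 3685 [302.3 172.9] mean [ 0.6445 -0.0012  0.1061] min [ 0.546 -0.092  0.1  ] max [0.752 0.092 0.112]
  blue 348 [178.3 216.6] mean [0.5533 0.2908 0.0226] min [0.512 0.269 0.014] max [0.599 0.314 0.029]
  dark 67 [359.4 158.9] mean [ 0.6629 -0.1202  0.154 ] min [ 0.658 -0.124  0.103] max [ 0.67  -0.119  0.198]
  dark 96 [243.  200.9] mean [0.5765 0.1289 0.1082] min [0
[... 1218 characters left out ...]
791  0.1196] min [ 0.668 -0.127  0.102] max [ 0.75  -0.051  0.233]
  blue 22 [325.7 211.4] mean [ 0.6959 -0.0761  0.1223] min [ 0.659 -0.122  0.104] max [ 0.713 -0.059  0.196]
  dark 30 [241.4 184.1] mean [0.5736 0.1301 0.1115] min [0.57  0.12  0.102] max [0.582 0.146 0.12 ]
  dark 13 [229.4 202.6] mean [0.5276 0.1211 0.0747] min [0.526 0.105 0.071] max [0.529 0.134 0.08 ]
  dark 65 [329.  214.4] mean [ 0.6621 -0.1254  0.186 ] min [ 0.658 -0.127  0.112] max [ 0.666 -0.123  0.24 ]
  dark 109 [242.3 234.8] mean [ 0.4884 -0.0139  0.1139] min [ 0.477 -0.025  0.102] max [0.503 0.004 0.122]
  dark 17 [303.3 245.1] mean [ 0.588  -0.1292  0.1265] min [ 0.585 -0.132  0.109] max [ 0.592 -0.127  0.138]
```

```bash
cat >> h.py <<'E'
yaw=np.deg2rad(2.95); ex=np.array([np.cos(yaw),np.sin(yaw),0]); ey=np.array([-np.sin(yaw),np.cos(yaw),0])
R=np.stack([ex,ey,[0,0,1]],1); O=np.array([.6484,.0396,0])
def tt(p): return (np.asarray(p)-O)@R
def tw(p): return O+R@np.asarray(p)
def tool(target):
    from scipy.spatial.transform import Rotation as Q
    s=read_state(); q=Q.from_quat(s['eef_rot']); M=q.as_matrix()
    print('t',s['time'],'ee tester',tt(s['ee_pos']).round(4),'F',s['ft_force'].round(1),'w',s['width'].round(4))
    want=np.stack([-ex,ey,[0,0,-1]],1)
    print('shift tool',(M.T@(target-s['ee_pos'])).round(4),'turn deg',np.rad2deg(Q.from_matrix(M.T@want).as_rotvec()).round(2),'j',s['joint_positions'].round(2))
E
python3 - <<'E'
from h import *
for n in ('top','side'):
    z=np.load(n+'0.npz'); im,d,K,T=z['im'],z['d'],z['K'],z['T']; W=pts(d,K,T)
    hsv=cv2.cvtColor(im,cv2.COLOR_BGR2HSV); H,S,V=[hsv[...,i].astype(int) for i in range(3)]
    t=tt(W); m=(H>18)&(H<35)&(S>140)&(V>60)&(W[...,2]>.18)&(W[...,0]>.3)&(W[...,0]<.95)&(abs(W[...,1])<.3)
    q=t[m]; a=np.arctan2(q[:,2]-.104,.1-q[:,0]); r=np.hypot(q[:,2]-.104,.1-q[:,0])
    print(n,len(q),'ang pct',np.percentile(a,[1,5,25,50,75,95,99]).round(3),'r',np.percentile(r,[1,5,50,95,99]).round(3),'y',np.percentile(q[:,1],[2,50,98]).round(3))
    m=(H>100)&(H<125)&(S>150)&(abs(W[...,2]-.106)<.008)&(W[...,0]<.8)&(t[...,1]>-.14)&(t[...,1]<.07)
    rr=cv2.minAreaRect((t[m][:,:2]*1000).astype(np.float32)); print('guard rect tester',rr)
tool(tw([-.05,.101,.24]))
E
```

```text
top 214 ang pct [0.577 0.591 0.627 0.674 0.702 0.711 1.13 ] r [0.155 0.158 0.185 0.188 0.864] y [-0.171 -0.158 -0.149]
guard rect tester ((-0.6404571533203125, -38.718231201171875), (177.003173828125, 200.02403259277344), 89.99024200439453)
side 158 ang pct [0.593 0.602 0.635 0.674 0.705 0.718 0.723] r [0.159 0.161 0.184 0.189 0.19 ] y [-0.175 -0.168 -0.153]
guard rect tester ((-0.5750808715820312, -39.003456115722656), (179.72215270996094, 197.95352172851562), 89.72511291503906)Traceback (most recent call last):
  File "<stdin>", line 10, in <module>
  File "h.py", line 18, in tool
    print('t',s['time'],'ee tester',tt(s['ee_pos']).round(4),'F',s['ft_force'].round(1),'w',s['width'].round(4))
                                                                                            ^^^^^^^^^^^^^^^^
AttributeError: 'float' object has no attribute 'round'
```

Request:
send_rows([
  [0, 0, -6, 0, 0, 0, -1],
  [0, 0, -6, 0, 0, 0, -1],
  [0, 0, -6, 0, 0, 0, -1],
  [0, 0, 0, -0.025, -0.03, 0, -1],
  [0, 0, 0, -0.025, -0.03, 0, -1],
  [0, 0, 0, -0.025, -0.03, 0, -1],
  [0, 0, 0, -0.025, -0.03, 0, -1],
  [0, 0, 0, -0.025, -0.03, 0, -1],
  [0, 0, 0, -0.025, -0.03, 0, -1],
  [0, 0, 0, -0.025, -0.03, 0, -1],
], force=30)

```text
time: 1.1
ee_pos: [0.3494, 0.4013, 0.2339]
eef_rot: [-0.04, 0.999, -0.004, -0.003]
ft_force: [0.9, -0.4, -0.6]
width: 0.0869
```

```bash
sed -i "s/s\['width'\].round(4)/round(s['width'],4)/" h.py; python3 -c "
from h import *
tool(tw([-.05,.101,.24]))"
```

```text
t 1.1 ee tester [-0.28    0.3766  0.2339] F [ 0.9 -0.4 -0.6] w 0.0869
shift tool [-0.2222 -0.2819 -0.0056] turn deg [-0.42 -0.37  1.6 ] j [-0.98  0.14  0.04  1.71 -0.01  1.3   0.72]
```

Request:
send_rows([
  [0, 0, 1, -0.025, -0.031, 0, -1],
  [0, 0, 0.5, -0.025, -0.031, 0, -1],
  [0, 0, 0, -0.025, -0.031, 0, -1],
  [0, 0, 0, -0.025, -0.031, 0, -1],
  [0, 0, 0, -0.025, -0.031, 0, -1],
  [0, 0, 0, -0.025, -0.031, 0, -1],
  [0, 0, 0, -0.025, -0.031, 0, -1],
  [0, 0, 0, -0.025, -0.031, 0, -1],
  [0, 0, 0, -0.015, -0.02, 0, -1],
  [0, 0, 0, 0, 0, 0, -1],
])

```text
time: 2.1
ee_pos: [0.5883, 0.1266, 0.2317]
eef_rot: [-0.022, 1.0, -0.006, -0.005]
ft_force: [-0.7, -0.4, 0.4]
width: 0.0873
```

```bash
python3 -c "
from h import *
snap('wrist','w1')
tool(tw([-.05,.101,.142]))"
```

```text
t 2.15 ee tester [-0.0564  0.0917  0.2316] F [ 0.4 -0.4 -0.5] w 0.087
shift tool [-0.0073  0.0103  0.0895] turn deg [-0.65 -0.57 -0.29] j [-0.55  0.29  0.32  1.55 -0.08  1.33  1.39]
```

View pics/w1.png

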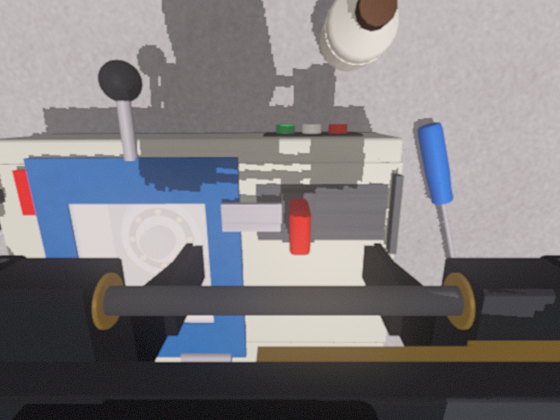

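The wrist view shows the red lock grip at (300,227) and the ball at (121,81). I'll measure both from here.

```bash
cat > m.py <<'E'
from h import *
import sys
z=np.load(sys.argv[1]); im,d,K,T=z['im'],z['d'],z['K'],z['T']; W=tt(pts(d,K,T))
hsv=cv2.cvtColor(im,cv2.COLOR_BGR2HSV); H,S,V=[hsv[...,i].astype(int) for i in range(3)]
m=((H<8)|(H>172))&(S>150)&(V>60)&(W[...,2]>.145)&(W[...,2]<.17)&(W[...,0]<.1)&(W[...,1]>.05)
q=W[m]; print('lock top',len(q),'lo',np.percentile(q,2,axis=0).round(4),'hi',np.percentile(q,98,axis=0).round(4))
m=(V<60)&(W[...,2]>.08)&(W[...,2]<.13)&(W[...,0]<-.13)&(W[...,0]>-.2)&(abs(W[...,1]+.04)<.04)
q=W[m]; 
if len(q): print('ball',len(q),q.mean(0).round(4),'lo',np.percentile(q,2,axis=0).round(4),'hi',np.percentile(q,98,axis=0).round(4))
E
python3 m.py w1.npz
```

```text
lock top 836 lo [-0.067   0.0923  0.153 ] hi [-0.0355  0.1062  0.1578]
ball 315 [-0.1575 -0.0303  0.11  ] lo [-0.1731 -0.0438  0.1045] hi [-0.1467 -0.0261  0.1154]
```

Request:
send_rows([
  [-0.6, -0.5, 0, -0.007, 0.009, 0, -1],
  [0, 0, 0, 0, 0, 0.015, -1],
  [0, 0, 0, 0, 0, 0.015, -1],
  [0, 0, 0, 0, 0, 0.015, -1],
  [0, 0, 0, 0, 0, 0.015, -1],
  [0, 0, 0, 0, 0, 0.015, -1],
  [0, 0, 0, 0, 0, 0.012, -1],
  [0, 0, 0, 0, 0, 0, -1],
  [0, 0, 0, 0, 0, 0, -1],
  [0, 0, 0, 0, 0, 0, -1],
])

```text
time: 3.15
ee_pos: [0.5873, 0.1516, 0.1346]
eef_rot: [-0.032, 0.999, 0.002, -0.003]
ft_force: [0.4, 0.6, 0.1]
width: 0.0867
```

```bash
python3 -c "
from h import *
tool(tw([-.05,.100,.142]))"
```

```text
t 3.15 ee tester [-0.0553  0.115   0.1346] F [0.4 0.6 0.1] w 0.0867
shift tool [-0.0051 -0.0151 -0.0075] turn deg [ 0.26 -0.35  0.69] j [-0.56  0.38  0.29  1.65 -0.12  1.14  1.4 ]
```

Request:
send_rows([
  [0, 0, 0.5, -0.004, -0.012, -0.006, -1],
  [0, 0, 0, 0, 0, 0, -1],
  [0, 0, 0, 0, 0, 0, -1],
  [0, 0, 0, 0, 0, 0, -1],
  [0, 0, 0, 0, 0, 0, -1],
  [0, 0, 0, 0, 0, 0, -1],
  [0, 0, 0, 0, 0, 0, -1],
  [0, 0, 0, 0, 0, 0, -1],
  [0, 0, 0, 0, 0, 0, -1],
  [0, 0, 0, 0, 0, 0, -1],
])

```text
time: 4.15
ee_pos: [0.5938, 0.1388, 0.1434]
eef_rot: [-0.027, 1.0, 0.003, -0.001]
ft_force: [-0.7, 0.8, -1.0]
width: 0.0869
```

```bash
python3 -c "
from h import *
tool(tw([-.05,.100,.142]))"
```

```text
t 4.15 ee tester [-0.0495  0.1019  0.1434] F [-0.7  0.8 -1. ] w 0.0869
shift tool [ 0.0005 -0.0019  0.0014] turn deg [ 0.32 -0.14  0.11] j [-0.54  0.37  0.3   1.64 -0.12  1.15  1.41]
```

Aligned, so close on the lock and start sliding it.

Request:
send_rows([
  [0, 0, 0, 0, 0, 0, 1],
  [0, 0, 0, 0, 0, 0, 1],
  [0, 0, 0, 0, 0, 0, 1],
  [0, 0, 0, 0, 0, 0, 1],
  [0, 0, 0, 0, 0, 0, 1],
  [0, 0, 0, 0, 0, 0, 1],
  [0, 0, 0, 0, 0, 0, 1],
  [0, 0, 0, 0, 0, 0, 1],
  [0, 0, 0, 0, 0.005, 0, 1],
  [0, 0, 0, 0, 0.005, 0, 1],
], force=30)

```text
time: 5.15
ee_pos: [0.5933, 0.1478, 0.1434]
eef_rot: [-0.026, 1.0, 0.002, -0.001]
ft_force: [0.9, -2.4, 0.2]
width: 0.0159
```

```bash
python3 -c "
from h import *
tool(tw([-.05,.150,.142]))"
```

```text
t 5.15 ee tester [-0.0494  0.1109  0.1434] F [ 0.9 -2.4  0.2] w 0.0159
shift tool [0.0006 0.0391 0.0015] turn deg [ 0.25 -0.15  0.01] j [-0.55  0.38  0.29  1.63 -0.12  1.15  1.4 ]
```

Gripped (16 mm), and it is sliding with 2.4 N of friction.

Request:
send_rows([
  [0, 0, 0, 0, 0.006, 0, 1],
  [0, 0, 0, 0, 0.006, 0, 1],
  [0, 0, 0, 0, 0.006, 0, 1],
  [0, 0, 0, 0, 0.005, 0, 1],
  [0, 0, 0, 0, 0.003, 0, 1],
  [0, 0, 0, 0, 0.003, 0, 1],
  [0, 0, 0, 0, 0.003, 0, 1],
  [0, 0, 0, 0, 0.002, 0, 1],
  [0, 0, 0, 0, 0.002, 0, 1],
  [0, 0, 0, 0, 0, 0, 1],
])

```text
time: 6.15
ee_pos: [0.5914, 0.187, 0.1434]
eef_rot: [-0.026, 1.0, 0.001, -0.001]
ft_force: [0.9, -1.7, -0.4]
width: 0.0158
```

```bash
python3 -c "
from h import *
tool(tw([-.05,.150,.142]))"
```

```text
t 6.15 ee tester [-0.0494  0.1501  0.1434] F [ 0.9 -1.7 -0.4] w 0.0158
shift tool [ 0.0006 -0.0002  0.0014] turn deg [ 0.17 -0.15  0.03] j [-0.6   0.39  0.28  1.61 -0.12  1.16  1.33]
```

Near the stop; push gently on until the force rises.

Request:
send_rows([
  [0, 0, 0, 0, 0.002, 0, 1],
  [0, 0, 0, 0, 0.002, 0, 1],
  [0, 0, 0, 0, 0.002, 0, 1],
  [0, 0, 0, 0, 0.002, 0, 1],
  [0, 0, 0, 0, 0.002, 0, 1],
  [0, 0, 0, 0, 0.002, 0, 1],
  [0, 0, 0, 0, 0.002, 0, 1],
  [0, 0, 0, 0, 0.002, 0, 1],
  [0, 0, 0, 0, 0.002, 0, 1],
  [0, 0, 0, 0, 0.002, 0, 1],
])

```text
time: 7.15
ee_pos: [0.5915, 0.1875, 0.1433]
eef_rot: [-0.018, 1.0, -0.009, -0.004]
ft_force: [-1.9, -8.7, 2.9]
width: 0.0159
```

```bash
python3 -c "
from h import *
tool(tw([-.05,.150,.142]))"
```

```text
t 7.15 ee tester [-0.0492  0.1506  0.1433] F [-1.9 -8.7  2.9] w 0.0159
shift tool [ 0.0007 -0.0006  0.0013] turn deg [-1.02 -0.47 -0.87] j [-0.61  0.4   0.29  1.6  -0.1   1.17  1.3 ]
```

Hard stop reached: no further travel, and the force rose to 8.7 N. Release and rise.

Request:
send_rows([
  [0, 0, 0, 0, 0, 0, -1],
  [0, 0, 0, 0, 0, 0, -1],
  [0, 0, 0, 0, 0, 0, -1],
  [0, 0, 0, 0, 0, 0, -1],
  [0, 0, 0, 0, 0, 0, -1],
  [0, 0, 0, 0, 0, -0.015, -1],
  [0, 0, 0, 0, 0, -0.025, -1],
  [0, 0, 0, 0, 0, -0.03, -1],
  [0, 0, 0, 0, 0, -0.02, -1],
  [0, 0, 0, 0, 0, 0, -1],
])

```text
time: 8.15
ee_pos: [0.5915, 0.1917, 0.2406]
eef_rot: [-0.019, 1.0, -0.007, -0.004]
ft_force: [1.0, -0.5, 0.9]
width: 0.0841
```

```bash
python3 -c "
from h import *
snap('wrist','w2')
tool(tw([-.16,-.04,.22]))"; python3 m.py w2.npz
```

```text
t 8.2 ee tester [-0.0494  0.1547  0.2393] F [-1.1  0.6  1. ] w 0.0853
shift tool [ 0.1079 -0.1959  0.0231] turn deg [-0.84 -0.5  -0.76] j [-0.62  0.34  0.3   1.48 -0.09  1.36  1.29]
lock top 804 lo [-0.0669  0.1415  0.153 ] hi [-0.0351  0.1556  0.1578]
ball 1004 [-0.1594 -0.0346  0.1132] lo [-0.1725 -0.0479  0.1025] hi [-0.1467 -0.0262  0.1204]
```

View pics/w2.png

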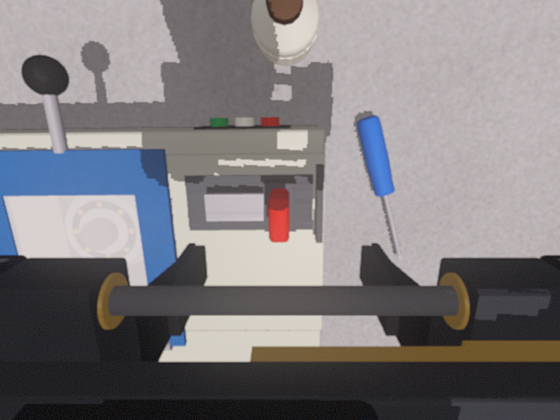

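The lock is out at the stop: it moved about 49 mm, and the tongue at (235,207) is well clear of the guard edge at x≈175. Next, the ball.

Request:
send_rows([
  [-0.8, -0.5, -0.7, 0.013, -0.022, 0, -1],
  [0, 0, 0, 0.014, -0.025, 0, -1],
  [0, 0, 0, 0.014, -0.025, 0, -1],
  [0, 0, 0, 0.014, -0.025, 0, -1],
  [0, 0, 0, 0.014, -0.025, 0, -1],
  [0, 0, 0, 0.014, -0.025, 0, -1],
  [0, 0, 0, 0.014, -0.025, 0, -1],
  [0, 0, 0, 0.005, -0.01, 0, -1],
  [0, 0, 0, 0, 0, 0, -1],
  [0, 0, 0, 0, 0, 0, -1],
])

```text
time: 9.2
ee_pos: [0.4916, 0.0, 0.2339]
eef_rot: [-0.027, 1.0, -0.0, -0.004]
ft_force: [-0.4, -0.2, -0.5]
width: 0.087
```

```bash
python3 -c "
from h import *
snap('wrist','w3')
tool(tw([-.16,-.04,.104]))"; python3 m.py w3.npz
```

```text
t 9.25 ee tester [-0.1586 -0.0313  0.2339] F [0.5 0.2 0.1] w 0.0871
shift tool [ 0.0004 -0.0087  0.1299] turn deg [-0.01 -0.46  0.18] j [-0.47  0.03  0.39  1.82 -0.01  1.29  1.55]Traceback (most recent call last):
  File "m.py", line 6, in <module>
    q=W[m]; print('lock top',len(q),'lo',np.percentile(q,2,axis=0).round(4),'hi',np.percentile(q,98,axis=0).round(4))
                                         ~~~~~~~~~~~~~^^^^^^^^^^^^
    return _quantile_unchecked(
        a, q, axis, out, overwrite_input, method, keepdims, weights)
    return _ureduce(a,
                    func=_quantile_ureduce_func,
    ...<5 lines>...
                    overwrite_input=overwrite_input,
                    method=method)
    r = func(a, **kwargs)
    result = _quantile(arr,
                       quantiles=q,
    ...<2 lines>...
                       out=out,
                       weights=wgt)
    slices_having_nans = np.isnan(arr[-1, ...])
                                  ~~~^^^^^^^^^
IndexError: index -1 is out of bounds for axis 0 with size 0
```

View pics/w3.png

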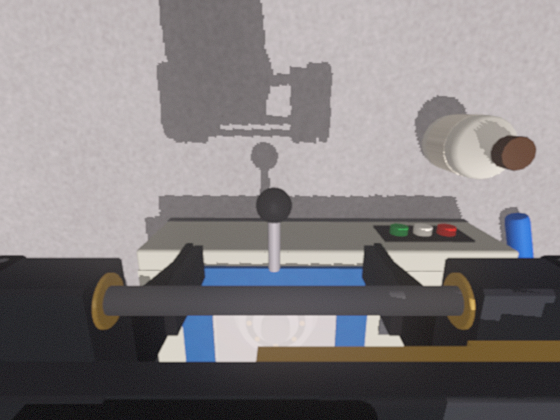

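The ball is at (274,205), slightly left of the finger midline (~284), which agrees with the computed −8 mm y shift. Descend.

Request:
send_rows([
  [0, 0, 0, 0, -0.007, 0, -1],
  [0, 0, 0, 0, 0, 0.012, -1],
  [0, 0, 0, 0, 0, 0.018, -1],
  [0, 0, 0, 0, 0, 0.018, -1],
  [0, 0, 0, 0, 0, 0.018, -1],
  [0, 0, 0, 0, 0, 0.018, -1],
  [0, 0, 0, 0, 0, 0.018, -1],
  [0, 0, 0, 0, 0, 0.012, -1],
  [0, 0, 0, 0, 0, 0.005, -1],
  [0, 0, 0, 0, 0, 0, -1],
])

```text
time: 10.25
ee_pos: [0.4914, -0.0021, 0.1038]
eef_rot: [-0.032, 0.999, -0.001, -0.006]
ft_force: [-0.5, 0.5, 0.7]
width: 0.0872
```

```bash
python3 -c "
from h import *
tool(tw([-.16,-.04,.102]))"
```

```text
t 10.25 ee tester [-0.1589 -0.0335  0.1038] F [-0.5  0.5  0.7] w 0.0872
shift tool [ 0.0011 -0.0064  0.0018] turn deg [-0.1  -0.69  0.67] j [-0.45  0.18  0.39  1.98 -0.08  1.02  1.61]
```

Request:
send_rows([
  [0, -0.5, 0.5, 0.001, -0.006, 0.001, -1],
  [0, 0, 0, 0, 0, 0, -1],
  [0, 0, 0, 0, 0, 0, -1],
  [0, 0, 0, 0, 0, 0, 0],
  [0, 0, 0, 0, 0, 0, 0],
  [0, 0, 0, 0, 0, 0, 1],
  [0, 0, 0, 0, 0, 0, 1],
  [0, 0, 0, 0, 0, 0, 1],
  [0, 0, 0, 0, 0, 0, 1],
  [0, 0, 0, 0, 0, 0, 1],
], force=40)

```text
time: 11.25
ee_pos: [0.4926, -0.0085, 0.1054]
eef_rot: [-0.027, 1.0, -0.0, 0.001]
ft_force: [-0.0, -0.9, 0.3]
width: 0.0389
```

```bash
python3 -c "
from h import *
tool(tw([-.16,-.04,.102]))"
```

```text
t 11.25 ee tester [-0.1581 -0.04    0.1054] F [-0.  -0.9  0.3] w 0.0389
shift tool [ 0.0019 -0.      0.0034] turn deg [-0.05  0.13  0.12] j [-0.44  0.17  0.4   1.98 -0.08  1.    1.62]
```

Still closing (39 mm open). Finish the close with a 2 mm correction.

Request:
send_rows([
  [0, 0, 0, 0.001, 0, 0.002, 0],
  [0, 0, 0, 0, 0, 0, 0.1],
  [0, 0, 0, 0, 0, 0, 1],
  [0, 0, 0, 0, 0, 0, 1],
  [0, 0, 0, 0, 0, 0, 1],
  [0, 0, 0, 0, 0, 0, 1],
  [0, 0, 0, 0, 0, 0, 1],
  [0, 0, 0, 0, 0, 0, 1],
  [0, 0, 0, 0, 0, 0, 1],
  [0, 0, 0, 0, 0, 0, 1],
], force=40)

```text
time: 12.25
ee_pos: [0.4913, -0.0084, 0.103]
eef_rot: [-0.027, 1.0, -0.0, 0.001]
ft_force: [0.6, 0.5, 0.2]
width: 0.03
```

```bash
python3 -c "
from h import *
tool(tw([-.16,-.04,.102]))
a0=0
for a in np.linspace(0,.65,11)[1:]:
  print(a.round(3),'toolx',round(260*(np.cos(a)-np.cos(a0))*1,1),'z',round(-260*(np.sin(a)-np.sin(a0)),1)); a0=a
"
```

```text
t 12.25 ee tester [-0.1593 -0.0398  0.103 ] F [0.6 0.5 0.2] w 0.03
shift tool [ 0.0007 -0.0002  0.001 ] turn deg [-0.04  0.1   0.13] j [-0.44  0.17  0.4   1.99 -0.08  1.    1.62]
0.065 toolx -0.5 z -16.9
0.13 toolx -1.6 z -16.8
0.195 toolx -2.7 z -16.7
0.26 toolx -3.8 z -16.5
0.325 toolx -4.9 z -16.2
0.39 toolx -5.9 z -15.8
0.455 toolx -6.9 z -15.4
0.52 toolx -7.9 z -14.9
0.585 toolx -8.9 z -14.4
0.65 toolx -9.8 z -13.8
```

Request:
send_rows([
  [0, 0, 0, 0, 0, -0.006, 1],
  [0, 0, 0, -0.0005, 0, -0.008, 1],
  [0, 0, 0, -0.0005, 0, -0.008, 1],
  [0, 0, 0, -0.001, 0, -0.008, 1],
  [0, 0, 0, -0.001, 0, -0.008, 1],
  [0, 0, 0, -0.0015, 0, -0.008, 1],
  [0, 0, 0, -0.0015, 0, -0.008, 1],
  [0, 0, 0, -0.002, 0, -0.008, 1],
  [0, 0, 0, -0.002, 0, -0.006, 1],
  [0, 0, 0, 0, 0, 0, 1],
])

```text
time: 13.25
ee_pos: [0.502, -0.0078, 0.1774]
eef_rot: [-0.027, 1.0, -0.0, 0.001]
ft_force: [1.2, 0.1, -4.6]
width: 0.0301
```

```bash
cat > g.py <<'E'
from h import *
s=read_state(); p=tt(s['ee_pos'])+[0,0,.002]
print('angle',np.arctan2(p[2]-.104,.1-p[0]).round(3),'r',np.hypot(p[2]-.104,.1-p[0]).round(4))
tool(tw([.1-.26*np.cos(.65),-.04,.102+.26*np.sin(.65)]))
E
python3 g.py; python3 -c "
from h import *
snap('side','s3')"
```

```text
angle 0.295 r 0.2598
t 13.25 ee tester [-0.1486 -0.0398  0.1774] F [ 1.2  0.1 -4.6] w 0.0301
shift tool [-0.0418 -0.0003 -0.0818] turn deg [-0.05  0.13  0.12] j [-0.45  0.1   0.4   1.88 -0.04  1.16  1.59]
```

View pics/s3.png

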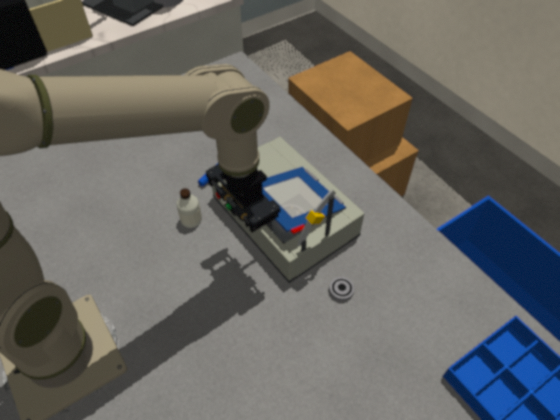

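The guard is following: the red pointer at (296,229) has risen toward the yellow block at (315,217), and radius 259.8 mm confirms the grasp. Continue the lift.

Request:
send_rows([
  [0, 0, 0, -0.002, 0, -0.006, 1],
  [0, 0, 0, -0.003, 0, -0.009, 1],
  [0, 0, 0, -0.0035, 0, -0.009, 1],
  [0, 0, 0, -0.004, 0, -0.009, 1],
  [0, 0, 0, -0.0045, 0, -0.009, 1],
  [0, 0, 0, -0.005, 0, -0.009, 1],
  [0, 0, 0, -0.005, 0, -0.009, 1],
  [0, 0, 0, -0.005, 0, -0.008, 1],
  [0, 0, 0, -0.004, 0, -0.006, 1],
  [0, 0, 0, 0, 0, 0, 1],
])

```text
time: 14.3
ee_pos: [0.5412, -0.0058, 0.257]
eef_rot: [-0.027, 1.0, -0.001, 0.001]
ft_force: [0.7, 0.3, -3.3]
width: 0.0298
```

```bash
python3 g.py
```

```text
angle 0.637 r 0.2606
t 14.3 ee tester [-0.1094 -0.0398  0.257 ] F [ 0.7  0.3 -3.3] w 0.0298
shift tool [-0.0024 -0.0002 -0.0023] turn deg [-0.11  0.1   0.12] j [-0.45  0.13  0.41  1.68 -0.05  1.34  1.6 ]
```

Request:
send_rows([
  [0, 0, 0, -0.002, 0, -0.002, 1],
  [0, 0, 0, 0, 0, 0, 1],
  [0, 0, 0, 0, 0, 0, 1],
  [0, 0, 0, 0, 0, 0, 1],
  [0, 0, 0, 0, 0, 0, 1],
  [0, 0, 0, 0, 0, 0, 1],
  [0, 0, 0, 0, 0, 0, 1],
  [0, 0, 0, 0, 0, 0, 1],
  [0, 0, 0, 0, 0, 0, 1],
  [0, 0, 0, 0, 0, 0, 1],
])

```text
time: 15.3
ee_pos: [0.5417, -0.0058, 0.2578]
eef_rot: [-0.027, 1.0, -0.001, -0.001]
ft_force: [0.4, 0.2, -4.7]
width: 0.03
```

```bash
python3 g.py; python3 - <<'E'
from h import *
for n in ('side','top'):
    im,d,K,T=snap(n,n+'4'); W=tt(pts(d,K,T))
    hsv=cv2.cvtColor(im,cv2.COLOR_BGR2HSV); H,S,V=[hsv[...,i].astype(int) for i in range(3)]
    reg=(W[...,2]>.17)&(W[...,2]<.26)&(W[...,0]<.02)&(W[...,0]>-.09)&(W[...,1]<-.10)&(W[...,1]>-.2)
    for nm,m in (('yellow',(H>18)&(H<35)&(S>140)&(V>60)),('red',((H<8)|(H>172))&(S>140)&(V>50))):
        q=W[m&reg]; 
        if not len(q): print(n,nm,'none'); continue
        a=np.arctan2(q[:,2]-.104,.1-q[:,0]); r=np.hypot(q[:,2]-.104,.1-q[:,0])
        print(n,nm,len(q),'a',np.percentile(a,[3,50,97]).round(3),'r',np.percentile(r,[3,50,97]).round(3))
    q=W[((H<8)|(H>172))&(S>150)&(V>60)&(W[...,2]>.148)&(W[...,2]<.17)&(W[...,0]<.1)&(W[...,1]>.05)]
    if len(q): print(n,'lock',q.mean(0).round(4))
    c=im[130:280,170:390] if n=='side' else im[110:280,150:430]
    cv2.imwrite(f'pics/{n}4z.png',cv2.resize(c,None,fx=2.5,fy=2.5,interpolation=cv2.INTER_CUBIC))
E
```

```text
angle 0.641 r 0.2606
t 15.3 ee tester [-0.1089 -0.0398  0.2578] F [ 0.4  0.2 -4.7] w 0.03
shift tool [-0.0019 -0.0002 -0.0016] turn deg [-0.1  -0.12  0.11] j [-0.45  0.14  0.42  1.68 -0.05  1.34  1.6 ]
side yellow 183 a [0.592 0.671 0.719] r [0.158 0.183 0.189]
side red 38 a [0.626 0.651 0.659] r [0.153 0.184 0.191]
top yellow none
top red none
top lock [-0.051   0.1496  0.155 ]
```

View pics/side4z.png

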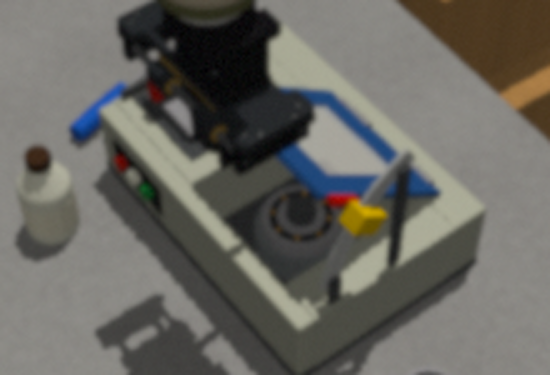

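View pics/top4z.png

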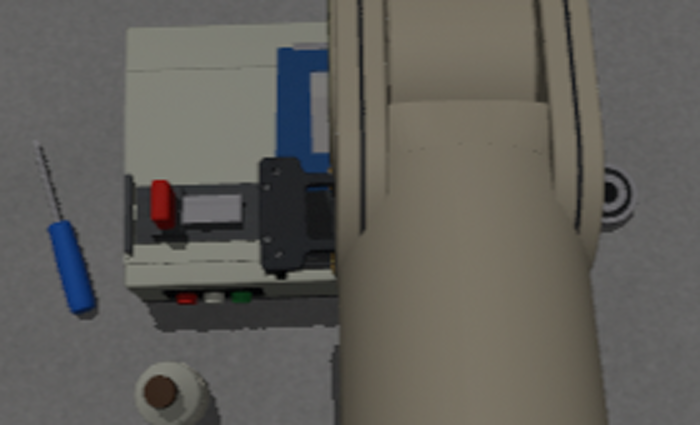

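The side view shows the red pointer at zoom (343,200) next to the yellow block at (362,217). Measured pointer angle is about 0.65 against a block span of 0.59–0.72. In the top view the lock sits at tester y = 149.6 mm, and the bystanders look untouched. Handing in.

```bash
python3 g.py; python3 -c "
from bench import *
print(abs(read_state()['joint_vel']).max()); print(close_job())"
```

```text
angle 0.641 r 0.2606
t 15.4 ee tester [-0.1089 -0.0398  0.2578] F [ 0.2  0.5 -4. ] w 0.0301
shift tool [-0.0019 -0.0002 -0.0016] turn deg [-0.1  -0.12  0.11] j [-0.45  0.14  0.42  1.68 -0.05  1.34  1.6 ]
0.0019791474012293983
the job is handed in; nothing more can be done
None
```

I slid the lock to its end stop, then lifted the guard by the ball until its pointer was at the yellow mark. I handed the job in at 15.4 s with the gripper still holding the ball; no verdict was reported.

**Last checks**
- **Lock:** it is at about 59.6 mm of its 60 mm travel, measured from the top view after release. At the stop the push force had risen to 8.7 N with no further travel.
- **Guard:** the angle is 0.641 rad from the arm's pose and about 0.65 rad from the side camera's view of the pointer. The mark's middle is at about 0.65–0.655 rad, so the pointer is some 1–2.5 mm off, against 12 mm allowed.
- **Hold:** the arm is still, and the wrist carries about 4 N.
- **Bystanders:** in the last pictures the bottle, screwdriver and bearing look where they were. I judged this by eye and did not re-measure them.
- **Mark:** its angle reads the same before and after the lift.

**Disagreements**
- **Grip opening:** the gripper reads 30 mm on the 32 mm ball. The ball stayed on its 260 mm arc through the lift, so the grasp held.
- **Mark in top view:** the arm hid the mark from the top camera at the end, so the final pointer check rests on the side view and the arm's pose.

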